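Tug the parts drawer, free its catch if caught, and hold it open

TASK

Hold the self-closing drawer of the small blue parts cabinet open so that a colleague can reach the spares in it. First, with the catch on the cabinet's top left as it is, tug the drawer by its handle to learn whether it is caught; if it will not come, slide the orange catch post all the way over to the other end of its guides. Then pull the drawer out all the way to its stop and finish while still holding it there by the handle; leave the loose things on the bench (opened handset, blower bulb, masking tape) where they are.

Things in the scene. Friction and masses are not known exactly. Their poses are not given: they have to be found in the camera images.
- cabinet_front (a point): Small blue sheet-metal drawer cabinet fixed to the worktop, 130 mm deep (x), 190 mm wide (y), 100 mm high, yawed up to 0.25 rad. The point is the middle of the top front edge (z = 100 mm). Its x axis points from the front to the back of the cabinet (away from the robot), y to the cabinet's left as the robot sees it, z up. One grey-fronted drawer fills its front.
- handle_mid (a point): Middle of the drawer's steel bow handle: a round level bar, 10 mm thick, 110 mm long along the cabinet's y, its centre line 45 mm in front of the drawer front and 70 mm above the worktop (30 mm below the cabinet's top); clear space of 40 mm between bar and front and 60 mm under the bar. Axes as the cabinet's. It moves along the cabinet's -x with the drawer.
- handle: The bow handle as a body (origin at the middle of the lower edge of the drawer's front face, 8 mm above the worktop; use handle_mid for the bar).
- drawer (a joint): How far the drawer is out (m): 0 shut, 0.07 at its stop; it slides straight along the cabinet's -x. A spring pulls it shut (3 N when shut, 5 N at the stop), and it closes again softly when let go. The catch, if it has caught, lets it come out about 6 mm and then stops it hard. Whether it has caught cannot be seen from outside: the brass striker inside is worn and shifts along the drawer, so at the start the catch may hold it or miss it, however the catch stands.
- catch_post (a point): Middle of the orange ribbed catch post on top of the cabinet: 16 mm (x) by 18 mm (y) by 28 mm high, from 103 to 131 mm above the worktop, on a dark steel slide plate 4 mm high between two low steel guides. It stands 58 mm behind the cabinet's front face. Axes as the cabinet's.
- catch (a joint): Position of the catch slide (m): near 0 at the start (locking end, post 16 mm to the cabinet's -y side of the middle), 0.032 at the other end (released, post 16 mm to the +y side); above 0.025 it frees the drawer in every case. It moves along the cabinet's +y against about 2 N of friction and stays where it is left.
- handset_mid (a point): Middle of an opened mobile handset, 104 x 47 x 8 mm, lying loose on the worktop: a bystander to leave alone.
- bulb_mid (a point): Middle of an orange rubber blower bulb with a white nozzle, 56 x 122 x 57 mm, lying loose on the right near the edge: a bystander to leave alone.
- tape_mid (a point): Middle of a yellow roll of masking tape, 48 mm across, 18 mm high, lying loose left of the cabinet: a bystander to leave alone.

How it is judged (in metres and radians):
On the way, in this order (a step that is already met when the one before it is completed fails the run):
1. the drawer is tugged by its handle until it moves, the catch not yet shifted (value of joint drawer above 0.003 m and contact force between the fingers and handle above 0.5 N and distance of catch_post from where it was at the start of the episode below 0.006 m), for 0.1 s.
2. the drawer is pulled out to its stop (value of joint drawer above 0.06 m), for 0.2 s.
At the end, for the whole second after the job is handed in: the drawer stands still at least 60 mm out (of 70 mm), held by the fingers on its handle against its spring (over 1 N) (value of joint drawer above 0.06 m and velocity of joint drawer between -0.02 and 0.02 m/s and contact force between the fingers and handle above 1 N); the arm keeps its last pose, push and grip.
It fails at once if a bystander (handset, blower bulb, masking tape) is shifted by more than 25 mm (distance of any of handset_mid, bulb_mid, tape_mid from where it was at the start of the episode above 0.025 m).
It also fails if it takes over 48 s, if anything falls off the work surface, if the arm or the gripper's body presses on something with over 40 N, if the wrist force passes 120 N, or if a joint passes its speed limit or range.

ROBOT

A 6-joint arm with a two-finger parallel gripper is mounted at the origin on a cart in front of the work surface, level with it; the furniture and walls round the work are solid. World frame = base frame: x ahead of the robot, y to its left, z up, the work surface at z = 0. Lengths are in mm, angles in rad, forces in N, time in s.
With the tool pointing down it reaches from about 300 to 775 mm from the base axis. Payload 14.6 kg.
Tool frame: the origin (TCP) lies midway between the tips of the shut fingers; the grasp point (between the pads) lies 19 mm behind it; z points along the fingers, y is the line along which they close (so a half turn about z gives the same grasp; the last joint's range is limited). The gripper opens to 94 mm and grips with 3 to 60 N. Pads are 16 mm wide; open, the fingers measure 119 mm over their backs; the gripper's body (75 mm by 177 mm) begins 78 mm behind the grasp point.
Start: joints at [-0.067, 0.3, 1.521, -0, 1.321, -0.067], TCP at [549.99, -0.002, 205.446] pointing down, gripper open.
Joint ranges: [-3.03, 3.03], [-0.79, 2.21], [0.23, 2.52], [-1.04, 4.18], [0, 3.07], [-2.55, 2.55]. Speed limits (rad/s): [2.22, 2.22, 2.57, 3.14, 3.14, 3.14].

INTERFACE

Orientations are given as [roll, pitch, yaw] about the fixed x, y, z axes, in that order (R = Rz(yaw) Ry(pitch) Rx(roll)).
In Python, from cell import manip, camera gives the robot as it stands.
- The arm moves only by the tool move_arm, never from a script. Its arguments are lists of equal length, an entry for each row: "dp": the shift along the world's x, y, z in mm, a list of three; "rotation": the turn, a rotation vector about the world's x, y, z in rad, a list of three; "hand": the opening, from 0 (shut) to 1 (fully open). A call has 1 to 10 rows; each row shifts and turns the commanded pose from where the row before left it; what a row does not reach is not made up. A row lasts 1/8 s, in which the tool goes at most 62.5 mm and 10.7 degrees, less where a joint would pass 70% of its speed; a pose out of reach is approached as far as the arm can. A call with a gripper value outside its range is refused whole. The fingers move at their own pace and stop on an object; "newtons" is the grip in N (left out, the last holds). Time passes only in rows, so rows that do not move let the fingers close. It gives the time, the measured TCP pose, the force, the opening and the grip force at its end, in the units of the state.
- manip.read_state(): the state, without advancing time (a new reading comes with each control period).
- camera(name): name is "scene" or "side" or "wrist"; returns a dict with "image" (420x560x3 uint8, red, green, blue), "fx", "fy", "cx", "cy" (pixels), "R" (3x3) and "t" (3): a world point X has camera coordinates R X + t; the wrist camera has in their place "mount" (4x4, takes a point from camera to tool coordinates, whose origin is the TCP and whose axes are the flange's). Camera axes: x right, y down, z forward; pixel columns grow to the right and rows downward; lengths in mm; the calibration is good to about 2 mm. A picture is of the moment at which its call begins: read the wrist's pose just before it. There is no depth.
- manip.sign_off(): hands the job in; it is judged then, once.
The state is a dict: "clock": time; "joints": joint angles; "qd": joint speeds; "effort": joint torques, N m; "eef_pos": TCP position; "eef_rot": TCP orientation; "wrist_force": force on the tool from outside, world axes, zero at the start; "moment": the same for the moment, N m; "finger_gap": finger opening in mm; "finger_force": force on a finger pad.
Only numpy, scipy, OpenCV 4.12 (cv2) and the standard library are available. Lean on these libraries where they do the work, as an engineer would, in place of code of your own. Each camera call takes 0.05 s, during which the arm holds its last target. There are 200 camera calls.

## Working session

There is one attempt and no reset: what is moved stays moved. The work goes in short steps, Python scripts to look and compute and a tool call to move; the robot and the scene stay as the last step left them, time stands still between calls to the robot, and variables do not carry over. Pictures are saved under pics/ and viewed, at most 10 in all, crops included, and the job is handed in when it is done.

Besides the shell and the picture viewer there is one more tool, called after "Call:" in YAML: its name, and indented under it one key for each argument. move_arm: Moves the arm, as the interface text tells. Its arguments: {"type":"object","properties":{"dp":{"type":"array","items":{"type":"array","items":{"type":"number"}}},"rotation":{"type":"array","items":{"type":"array","items":{"type":"number"}}},"hand":{"type":"array","items":{"type":"number"}},"newtons":{"type":"number"}},"required":["dp","rotation","hand"]}

```bash
mkdir -p pics; python3 - <<'E'
from cell import manip, camera
import cv2, numpy as np
s=manip.read_state(); print(s)
for n in ["scene","side"]:
    c=camera(n); cv2.imwrite(f"pics/{n}0.png",c["image"][:,:,::-1]); np.savez(f"{n}0.npz",**c)
    print(n,c["fx"],c["cx"],c["cy"],c["R"],c["t"])
E
```

```text
{'clock': 0.0, 'joints': array([-6.66010266e-02,  3.00503127e-01,  1.52159014e+00, -8.21276173e-06,
        1.32070044e+00, -6.66304915e-02]), 'qd': array([ 0.00059745, -0.00016981,  0.00078364, -0.00044807,  0.0013936 ,
        0.00064138]), 'effort': array([-1.53750298e-03, -5.31805658e+01, -3.52735734e+01,  7.07558286e-02,
        2.43994006e-02, -4.79655944e-05]), 'eef_pos': array([5.49732233e+02, 1.22036553e-02, 2.04864932e+02]), 'eef_rot': array([-3.14039373e+00, -7.20305226e-05,  1.57082779e+00]), 'wrist_force': array([-0.36021348, -0.45437498,  0.26906552]), 'moment': array([-0.03410726, -0.02283332, -0.04950706]), 'finger_force': 0.0, 'finger_gap': 93.77019206078067}
scene 444.9610222027575 294.0477418645292 204.78067190772933 [[ 0.48451299 -0.87462518 -0.01667208]
 [-0.6573046  -0.35141652 -0.66667615]
 [ 0.57723291  0.33397189 -0.74516102]] [-356.94576569  366.80014885  947.61601986]
side 387.0279695608978 275.1408895239156 207.078791596218 [[-0.93886139 -0.34353336  0.02289377]
 [-0.19611082  0.47893905 -0.85566228]
 [ 0.28298382 -0.80783799 -0.51702799]] [431.24887623 248.27985755 692.67830371]
```

View pics/scene0.png

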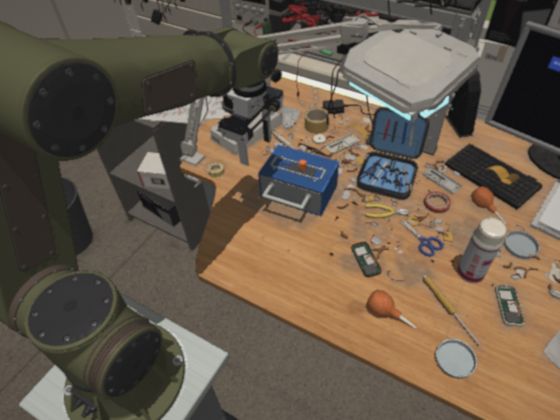

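View pics/side0.png

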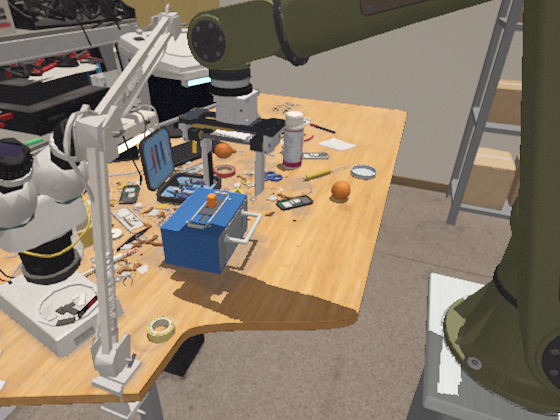

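The scene view shows the cabinet at about (300,178), its handle at (287,197) and the orange post at (303,163). In the side view the handle is at about (245,228) and the post at (211,200). I'll enlarge both to read the points.

```bash
python3 - <<'E'
import cv2, numpy as np
a=cv2.imread("pics/scene0.png")[130:230,240:360]; b=cv2.imread("pics/side0.png")[175:285,150:280]
a=cv2.resize(a,None,fx=5,fy=5,interpolation=cv2.INTER_CUBIC)[:,:]
b=cv2.resize(b,None,fx=5,fy=5,interpolation=cv2.INTER_CUBIC)
cv2.imwrite("pics/a.png",a); cv2.imwrite("pics/b.png",b)
E
```

```text
(no output)
```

View pics/a.png

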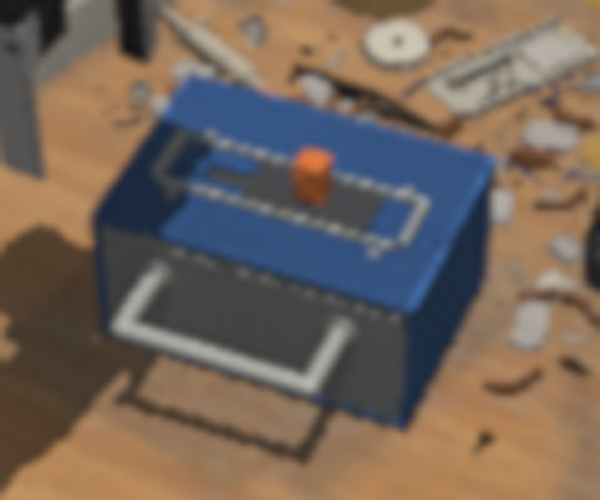

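View pics/b.png

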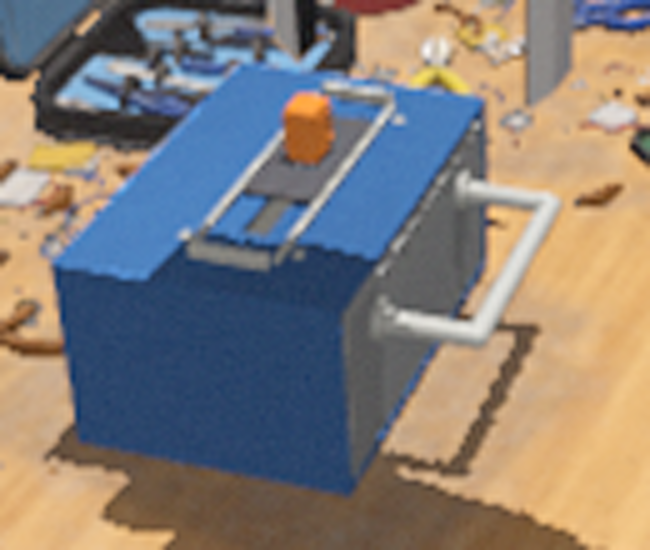

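The crops show the cabinet's top corners, in crop pixels. In a: FL (95,220), FR (413,312), BR (492,158), BL (190,78), bar ends (120,328) and (312,385). In b: FL (345,300), BL (60,265), BR (240,68), FR (485,100), bar ends (480,335) and (550,200).

```bash
cat > h.py <<'E'
import numpy as np, cv2
C={n:np.load(f"{n}0.npz") for n in("scene","side")}
def ray(n,px):
    c=C[n]; d=np.array([(px[0]-c["cx"])/c["fx"],(px[1]-c["cy"])/c["fy"],1.]); return -c["R"].T@c["t"], c["R"].T@d
def plane(n,px,z):
    o,d=ray(n,px); return o+d*(z-o[2])/d[2]
def tri(p,q):
    P=[np.array([[C[n]["fx"],0,C[n]["cx"]],[0,C[n]["fy"],C[n]["cy"]],[0,0,1]])@np.c_[C[n]["R"],C[n]["t"]] for n in("scene","side")]
    X=cv2.triangulatePoints(P[0],P[1],np.array(p,float),np.array(q,float)); return X[:3,0]/X[3,0]
E
python3 - <<'E'
from h import *
np.set_printoptions(precision=1,suppress=True)
A=dict(FL=(95,220),FR=(413,312),BR=(492,158),BL=(190,78),HL=(120,328),HR=(312,385),P=(315,158))
B=dict(FL=(345,300),FR=(485,100),BR=(240,68),BL=(60,265),HL=(480,335),HR=(550,200),P=(308,100))
T={}
for k in A:
    p=np.array(A[k])/5+[240,130]; q=np.array(B[k])/5+[150,175]; z={'H':70,'P':129}.get(k[0],100)
    a,b=plane("scene",p,z),plane("side",q,z); T[k]=(a+b)/2; print(k,tri(p,q),a[:2],b[:2])
f=lambda v:np.arctan2(v[1],v[0])
for a,b in(("FL","BL"),("FR","BR")): v=T[b]-T[a];print("yaw",f(v),np.hypot(*v[:2]))
for a,b in(("FR","FL"),("BR","BL"),("HR","HL")): v=T[b]-T[a];print("yaw",f(v)-np.pi/2,np.hypot(*v[:2]))
print("front",(T["FL"]+T["FR"])/2,"handle",(T["HL"]+T["HR"])/2)
E
```

```text
FL [576.2  17.7 100.1] [574.7  17.4] [578.1  16.2]
FR [ 596.  -164.8   96.8] [ 594.4 -165.9] [ 592.2 -158.3]
BR [ 723.6 -150.4   95.5] [ 720.7 -151.9] [ 717.1 -141.7]
BL [703.6  33.3  96.4] [700.5  31.2] [699.6  37.9]
HL [535.1 -20.3  69.8] [535.5 -20.3] [534.2 -19.5]
HR [ 547.6 -130.9   69.9] [ 548.1 -130.9] [ 546.9 -130.2]
P [645.2 -80.5 129.8] [646.8 -79.8] [644.8 -80.8]
yaw 0.14264373635406977 124.8970089715252
yaw 0.12115257643787708 126.46593146743731
yaw 0.0941646183511946 179.6714913974305
yaw 0.10332236943254736 182.3190188123484
yaw 0.11392900224505942 111.37790914342933
front [584.9 -72.6 100. ] handle [541.2 -75.2  70. ]
```

Call:
move_arm:
  dp:
    - [-3,-25,-10]
    - [-3,-25,-15]
    - [-3,-26,-15]
    - [0,0,-15]
    - [0,0,0]
    - [0,0,0]
  rotation:
    - [0,0,0.05]
    - [0,0,0.05]
    - [0,0,0.015]
    - [0,0,0]
    - [0,0,0]
    - [0,0,0]
  hand: [0.45,0.45,0.45,0.45,0.45,0.45]
  newtons: 40

```text
clock: 0.85
eef_pos: [541.3, -75.2, 150.9]
eef_rot: [3.141, 0.0, 1.687]
wrist_force: [-0.5, 0.3, 0.6]
finger_gap: 42.9
finger_force: 0.0
```

```bash
python3 - <<'E'
from cell import manip, camera
import cv2, numpy as np
s=manip.read_state(); c=camera("wrist"); cv2.imwrite("pics/w1.png",c["image"][:,:,::-1])
np.savez("w1.npz",pos=s["eef_pos"],rot=s["eef_rot"],**c); print(s["clock"],s["eef_pos"],s["eef_rot"],s["finger_gap"],c["mount"],c["fx"])
E
```

```text
0.85 [541.31781994 -75.23677604 150.89855301] [3.14108221e+00 6.62568022e-05 1.68651100e+00] 42.889651988859924 [[ 8.37590906e-06 -9.68593295e-01 -2.48650413e-01  7.30107205e+01]
 [ 9.99999531e-01 -2.32606862e-04  9.39782679e-04  1.16315430e+00]
 [-9.68104995e-04 -2.48650305e-01  9.68592840e-01 -1.79417083e+02]
 [ 0.00000000e+00  0.00000000e+00  0.00000000e+00  1.00000000e+00]] 359.3971659586537
```

View pics/w1.png

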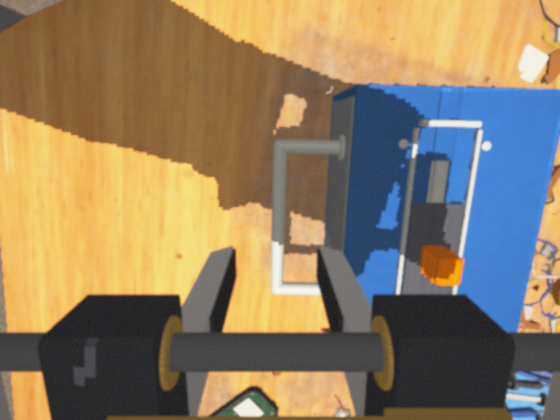

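The wrist view shows the bar at column 279, rows 148–290. It is vertical and midway between the fingertips (columns 235 and 318), with the post at (440,265). Alignment is good, so I'll descend.

Call:
move_arm:
  dp:
    - [0,0,-30]
    - [0,0,-30]
    - [0,0,-25]
    - [0,0,-13]
    - [0,0,0]
    - [0,0,0]
    - [0,0,0]
    - [0,0,0]
  rotation:
    - [0,0,0]
    - [0,0,0]
    - [0,0,0]
    - [0,0,0]
    - [0,0,0]
    - [0,0,0]
    - [0,0,0]
    - [0,0,0]
  hand: [0.45,0.45,0.45,0.45,0.45,0.0,0.0,0.0]

```text
clock: 1.9
eef_pos: [541.2, -76.1, 53.0]
eef_rot: [3.141, 0.0, 1.686]
wrist_force: [-0.1, -0.4, -0.6]
finger_gap: 15.7
finger_force: 0.0
```

Call:
move_arm:
  dp:
    - [0,0,0]
    - [0,0,0]
    - [0,0,0]
  rotation:
    - [0,0,0]
    - [0,0,0]
    - [0,0,0]
  hand: [0.0,0.0,0.0]

```text
clock: 2.28
eef_pos: [541.4, -76.0, 52.8]
eef_rot: [3.14, 0.0, 1.686]
wrist_force: [3.0, 1.6, 3.3]
finger_gap: 8.8
finger_force: 40.0
```

Gripped: the gap is about the bar's thickness. Now a gentle tug of 5 mm, held, then a look at the force.

Call:
move_arm:
  dp:
    - [-2,-0.2,0]
    - [-1.5,-0.2,0]
    - [-1.5,-0.2,0]
    - [0,0,0]
    - [0,0,0]
  rotation:
    - [0,0,0]
    - [0,0,0]
    - [0,0,0]
    - [0,0,0]
    - [0,0,0]
  hand: [0,0,0,0,0]

```text
clock: 2.9
eef_pos: [536.7, -76.5, 52.9]
eef_rot: [3.14, 0.0, 1.686]
wrist_force: [6.1, 2.6, 3.7]
finger_gap: 8.4
finger_force: 40.0
```

Call:
move_arm:
  dp:
    - [-2,-0.2,0]
    - [-2,-0.2,0]
    - [-1,-0.1,0]
    - [0,0,0]
    - [0,0,0]
  rotation:
    - [0,0,0]
    - [0,0,0]
    - [0,0,0]
    - [0,0,0]
    - [0,0,0]
  hand: [0,0,0,0,0]

```text
clock: 3.52
eef_pos: [535.8, -76.6, 53.0]
eef_rot: [3.129, 0.002, 1.686]
wrist_force: [42.0, 6.9, -21.7]
finger_gap: 9.0
finger_force: 40.0
```

It stopped hard 5.6 mm out at 42 N, so the drawer is caught. I'll ease it back, let go, lift, and look at the post.

Call:
move_arm:
  dp:
    - [0,0,0]
    - [5,0.5,0]
    - [5,0.5,0]
    - [0,0,0]
    - [0,0,0]
    - [0,0,0]
    - [0,0,30]
    - [0,0,40]
    - [0,0,45]
    - [0,0,0]
  rotation:
    - [0,0,0]
    - [0,0,0]
    - [0,0,0]
    - [0,0,0]
    - [0,0,0]
    - [0,0,0]
    - [0,0,0]
    - [0,0,0]
    - [0,0,0]
    - [0,0,0]
  hand: [0,0,0,0.45,0.45,0.45,0.45,0.45,0.2,0]

```text
clock: 4.78
eef_pos: [542.0, -76.4, 170.5]
eef_rot: [3.137, 0.002, 1.686]
wrist_force: [-0.5, 0.3, 0.4]
finger_gap: 26.0
finger_force: 0.0
```

Call:
move_arm:
  dp:
    - [36,-12,0]
    - [36,-12,0]
    - [35,-11,0]
    - [0,0,0]
    - [0,0,0]
  rotation:
    - [0,0,0]
    - [0,0,0]
    - [0,0,0]
    - [0,0,0]
    - [0,0,0]
  hand: [0,0,0,0,0]

```text
clock: 5.4
eef_pos: [647.2, -110.9, 166.2]
eef_rot: [-3.14, -0.001, 1.686]
wrist_force: [-0.2, -0.9, 0.2]
finger_gap: 0.7
finger_force: 0.0
```

```bash
python3 - <<'E'
from cell import manip, camera
import cv2, numpy as np
s=manip.read_state(); c=camera("wrist"); cv2.imwrite("pics/w2.png",c["image"][:,:,::-1]); print(s["clock"],s["eef_pos"],s["finger_gap"],s["wrist_force"])
E
```

```text
5.4 [ 647.16586789 -110.86654606  166.22168699] 0.7042984553322168 [-0.18549741 -0.88011241  0.21230031]
```

View pics/w2.png

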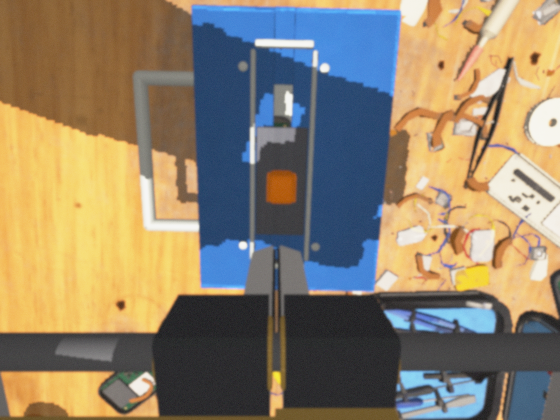

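The post at (281,186) lines up with the shut fingertips at column 276. I'll descend beside it and push along the cabinet's +y.

Call:
move_arm:
  dp:
    - [0,0,-25]
    - [0,0,-20]
    - [0,0,-7]
    - [0,0,0]
    - [-0.6,5,0]
    - [-0.6,5,0]
    - [-0.6,5,0]
    - [-0.6,5,0]
    - [0,0,0]
  rotation:
    - [0,0,0]
    - [0,0,0]
    - [0,0,0]
    - [0,0,0]
    - [0,0,0]
    - [0,0,0]
    - [0,0,0]
    - [0,0,0]
    - [0,0,0]
  hand: [0,0,0,0,0,0,0,0,0]

```text
clock: 6.58
eef_pos: [645.6, -90.6, 115.6]
eef_rot: [3.142, -0.0, 1.686]
wrist_force: [-0.4, -0.5, -0.1]
finger_gap: 0.3
finger_force: 0.0
```

Call:
move_arm:
  dp:
    - [-0.6,5,0]
    - [-0.6,5,0]
    - [-0.6,5,0]
    - [-0.6,5,0]
    - [-0.3,3,0]
    - [0,0,0]
  rotation:
    - [0,0,0]
    - [0,0,0]
    - [0,0,0]
    - [0,0,0]
    - [0,0,0]
    - [0,0,0]
  hand: [0,0,0,0,0,0]

```text
clock: 7.32
eef_pos: [642.7, -67.7, 115.3]
eef_rot: [-3.141, -0.0, 1.686]
wrist_force: [-0.1, -0.2, 0.3]
finger_gap: 0.1
finger_force: 0.0
```

```bash
python3 - <<'E'
from cell import manip, camera
import cv2, numpy as np
s=manip.read_state(); c=camera("wrist")["image"]; d=camera("side")["image"][150:290,140:290]
cv2.imwrite("pics/w3.png",np.hstack([c,cv2.resize(d,(240,224)).copy() if 0 else cv2.copyMakeBorder(cv2.resize(d,(240,224)),0,196,0,0,0)])[:,:,::-1]); print(s["clock"],s["eef_pos"],s["wrist_force"])
E
```

```text
7.325 [642.70249403 -67.68285132 115.34153764] [-0.08148002 -0.15074853  0.29837415]
```

View pics/w3.png

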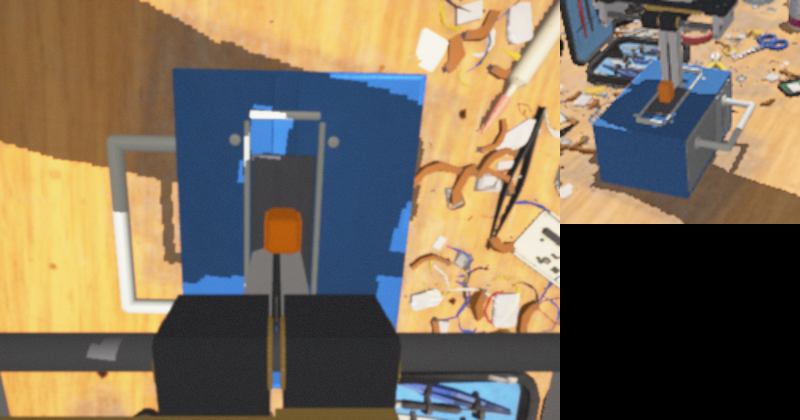

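The view shows the post in contact with the fingertip at (283,230) and moved, with the plate near the far end of its guides. I'll push on to the end.

Call:
move_arm:
  dp:
    - [-0.2,2,0]
    - [-0.2,2,0]
    - [0,0,0]
    - [0,0,0]
  rotation:
    - [0,0,0]
    - [0,0,0]
    - [0,0,0]
    - [0,0,0]
  hand: [0,0,0,0]

```text
clock: 7.92
eef_pos: [642.6, -66.7, 115.4]
eef_rot: [3.141, 0.004, 1.684]
wrist_force: [2.0, -15.6, -1.7]
finger_gap: 0.6
finger_force: 7.9
```

It is at its end stop: 15.6 N, not moving. Back to the handle.

Call:
move_arm:
  dp:
    - [0.7,-6,0]
    - [0.3,-3,0]
    - [0,0,30]
    - [0,0,25]
    - [-35,-2,0]
    - [-35,-2,0]
    - [-32,0,-10]
    - [0,0,0]
    - [0,0,0]
  rotation:
    - [0,0,0]
    - [0,0,0]
    - [0,0,0]
    - [0,0,0]
    - [0,0,0]
    - [0,0,0]
    - [0,0,0]
    - [0,0,0]
    - [0,0,0]
  hand: [0,0,0,0,0.45,0.45,0.45,0.45,0.45]

```text
clock: 9.05
eef_pos: [542.2, -77.0, 161.0]
eef_rot: [3.141, 0.0, 1.686]
wrist_force: [-0.4, -0.4, 0.3]
finger_gap: 41.9
finger_force: 0.0
```

Call:
move_arm:
  dp:
    - [-1,1,-35]
    - [0,0,-35]
    - [0,0,-25]
    - [0,0,-13]
    - [0,0,0]
    - [0,0,0]
    - [0,0,0]
    - [0,0,0]
    - [0,0,0]
    - [0,0,0]
  rotation:
    - [0,0,0]
    - [0,0,0]
    - [0,0,0]
    - [0,0,0]
    - [0,0,0]
    - [0,0,0]
    - [0,0,0]
    - [0,0,0]
    - [0,0,0]
    - [0,0,0]
  hand: [0.45,0.45,0.45,0.45,0.45,0,0,0,0,0]
  newtons: 40

```text
clock: 10.3
eef_pos: [541.0, -76.1, 52.9]
eef_rot: [3.14, 0.0, 1.686]
wrist_force: [3.8, 0.4, 2.9]
finger_gap: 8.6
finger_force: 40.0
```

Call:
move_arm:
  dp:
    - [-4,-0.5,0]
    - [-4,-0.5,0]
    - [-4,-0.5,0]
    - [0,0,0]
  rotation:
    - [0,0,0]
    - [0,0,0]
    - [0,0,0]
    - [0,0,0]
  hand: [0,0,0,0]

```text
clock: 10.8
eef_pos: [528.4, -77.3, 52.9]
eef_rot: [3.141, -0.0, 1.686]
wrist_force: [2.1, 4.0, 4.8]
finger_gap: 8.7
finger_force: 40.0
```

It is free now. Pulling out towards the stop.

Call:
move_arm:
  dp:
    - [-8,-0.9,0]
    - [-8,-0.9,0]
    - [-8,-0.9,0]
    - [-8,-0.9,0]
    - [-8,-0.9,0]
    - [-8,-0.9,0]
    - [-4,-0.5,0]
    - [-2,-0.2,0]
    - [0,0,0]
  rotation:
    - [0,0,0]
    - [0,0,0]
    - [0,0,0]
    - [0,0,0]
    - [0,0,0]
    - [0,0,0]
    - [0,0,0]
    - [0,0,0]
    - [0,0,0]
  hand: [0,0,0,0,0,0,0,0,0]

```text
clock: 11.92
eef_pos: [474.5, -82.4, 52.9]
eef_rot: [3.141, -0.002, 1.686]
wrist_force: [2.5, 14.0, 6.9]
finger_gap: 9.1
finger_force: 40.0
```

Call:
move_arm:
  dp:
    - [-1.5,-0.2,0]
    - [-1.5,-0.2,0]
    - [0,0,0]
    - [0,0,0]
    - [0,0,0]
  rotation:
    - [0,0,0]
    - [0,0,0]
    - [0,0,0]
    - [0,0,0]
    - [0,0,0]
  hand: [0,0,0,0,0]

```text
clock: 12.55
eef_pos: [473.0, -82.6, 52.9]
eef_rot: [3.137, -0.002, 1.686]
wrist_force: [15.2, 16.8, -1.0]
finger_gap: 8.6
finger_force: 40.0
```

The drawer is about 69 mm out, the force has risen at the stop, and the bar is gripped. Handing in.

```bash
python3 -c "
from cell import manip
s=manip.read_state(); print(s['eef_pos'],s['finger_gap'],s['finger_force'],abs(s['qd']).max()); print(manip.sign_off())"
```

```text
[472.9559198  -82.58547327  52.93044562] 8.631915826766814 39.96005594730377 0.0012286884497159627
the job is handed in; nothing more can be done
None
```

The first tug showed the drawer was caught, so I slid the catch to its released end, pulled the drawer to its stop (about 69 mm out by the arm's travel), and handed in while still gripping the handle; the judge's result was not shown.

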